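# Sort mixed cigar tubes into their packing trays

### The job

The five filled aluminium cigar tubes lying loose on the bench are mixed up: two short thin ones, two thick ones and a long one. Lay each tube in a free bay of the cedar tray that is made to its length, one tube to a bay and seated down in its notches; lay them in, do not drop them, and leave the long tube that is already packed where it is.

Things in the scene. Friction and masses are not known exactly. Their poses are not given: they have to be found in the camera images.
- short_a_mid (a point): middle of a short thin plain aluminium cigar tube, 108 mm long and 18 mm in diameter, lying loose on the bench (one of two). The point is on its axis, half-way along. Its x axis runs along the tube to the screw cap; as the tube may roll, its y and z axes mean nothing.
- short_b_mid (a point): middle of a short thin plain aluminium cigar tube, 108 mm long and 18 mm in diameter, lying loose on the bench (one of two). The point is on its axis, half-way along. Its x axis runs along the tube to the screw cap; as the tube may roll, its y and z axes mean nothing.
- robusto_a_mid (a point): middle of a thick plain aluminium cigar tube, 136 mm long and 25 mm in diameter, lying loose on the bench (one of two). The point is on its axis, half-way along. Its x axis runs along the tube to the screw cap; as the tube may roll, its y and z axes mean nothing.
- robusto_b_mid (a point): middle of a thick plain aluminium cigar tube, 136 mm long and 25 mm in diameter, lying loose on the bench (one of two). The point is on its axis, half-way along. Its x axis runs along the tube to the screw cap; as the tube may roll, its y and z axes mean nothing.
- long_a_mid (a point): middle of a long slim plain aluminium cigar tube, 172 mm long and 20 mm in diameter, lying loose on the bench (one of two: this one is to be packed). The point is on its axis, half-way along. Its x axis runs along the tube to the screw cap; as the tube may roll, its y and z axes mean nothing.
- long_packed_mid (a point): middle of the other long slim aluminium tube, 172 mm long and 20 mm in diameter, already packed in the long tray, in the bay at y = -28 mm of the tray's frame; leave it there. The point is on its axis, half-way along; x runs along the tube. (Nothing else standing among the tubes and trays is higher than 65 mm.)
- tray_short: fixed cedar tray for the short thin tubes, 144 mm long (x) by 124 (y), inside 132 long; origin under its centre on the bench. Two bays: tube axis along x, at y = +28 and -28, 22.7 above the bench; both bays free. Ends 36 high, sides 12, base 6. Cross boards at x = +/-37, 8 thick, 28 high, hold the tubes in V notches 36 wide, 18 deep; fingers have room between them.
- tray_robusto: fixed cedar tray for the thick tubes, 172 mm long (x) by 124 (y), inside 160 long; origin under its centre on the bench. Two bays: tube axis along x, at y = +28 and -28, 27.7 above the bench; both bays free. Ends 36 high, sides 12, base 6. Cross boards at x = +/-47, 8 thick, 28 high, hold the tubes in V notches 36 wide, 18 deep; fingers have room between them.
- tray_long: fixed cedar tray for the long slim tubes, 208 mm long (x) by 124 (y), inside 196 long; origin under its centre on the bench. Two bays: tube axis along x, at y = +28 and -28, 24.1 above the bench; bay y = +28 is free, y = -28 taken. Ends 36 high, sides 12, base 6. Cross boards at x = +/-60, 8 thick, 28 high, hold the tubes in V notches 36 wide, 18 deep; fingers have room between them.
Things that resemble listed ones, but are neither listed nor needed, are in the scene too. What is shaped like the part that bears robusto_a_mid but black is not meant.

How it is judged (in metres and radians):
At the end, for the whole second after the job is handed in: Every tube, the packed one included, lies seated in a bay of the tray of its kind: axis within 4 mm of its seated height, its middle within 14 mm of the bay's middle lengthwise, parallel to the bay within 0.1 rad, released and at rest (x of short_a_mid in the frame of tray_short between -0.014 and 0.014 m and y of short_a_mid in the frame of tray_short between -0.036 and 0.036 m and z of short_a_mid in the frame of tray_short between 0.0187279 and 0.0267279 m and angle between the x axis of each of short_a_mid, short_b_mid and the x axis of tray_short, either way round below 0.1 rad and linear speed of each of short_a, short_b, robusto_a, robusto_b, long_a, long_packed below 0.02 m/s and x of short_b_mid in the frame of tray_short between -0.014 and 0.014 m and y of short_b_mid in the frame of tray_short between -0.036 and 0.036 m and z of short_b_mid in the frame of tray_short between 0.0187279 and 0.0267279 m and x of robusto_a_mid in the frame of tray_robusto between -0.014 and 0.014 m and y of robusto_a_mid in the frame of tray_robusto between -0.036 and 0.036 m and z of robusto_a_mid in the frame of tray_robusto between 0.0236777 and 0.0316777 m and angle between the x axis of each of robusto_a_mid, robusto_b_mid and the x axis of tray_robusto, either way round below 0.1 rad and x of robusto_b_mid in the frame of tray_robusto between -0.014 and 0.014 m and y of robusto_b_mid in the frame of tray_robusto between -0.036 and 0.036 m and z of robusto_b_mid in the frame of tray_robusto between 0.0236777 and 0.0316777 m and x of long_a_mid in the frame of tray_long between -0.014 and 0.014 m and y of long_a_mid in the frame of tray_long between -0.036 and 0.036 m and z of long_a_mid in the frame of tray_long between 0.0201421 and 0.0281421 m and angle between the x axis of each of long_a_mid, long_packed_mid and the x axis of tray_long, either way round below 0.1 rad and x of long_packed_mid in the frame of tray_long between -0.014 and 0.014 m and y of long_packed_mid in the frame of tray_long between -0.036 and 0.036 m and z of long_packed_mid in the frame of tray_long between 0.0201421 and 0.0281421 m); the robot touches nothing.
It fails at once if a loose tube is dropped or thrown: it moves faster than 0.8 m/s with no finger on it (a free fall of over about 30 mm) ((linear speed of short_a above 0.8 m/s and contact force between short_a and the fingers below 0.01 N) or (linear speed of short_b above 0.8 m/s and contact force between short_b and the fingers below 0.01 N) or (linear speed of robusto_a above 0.8 m/s and contact force between robusto_a and the fingers below 0.01 N) or (linear speed of robusto_b above 0.8 m/s and contact force between robusto_b and the fingers below 0.01 N) or (linear speed of long_a above 0.8 m/s and contact force between long_a and the fingers below 0.01 N)).
It fails at once if the long tube that is already packed is moved by more than 20 mm (distance of long_packed_mid from where it was at the start of the episode above 0.02 m).
It also fails if it takes over 109 s, if anything falls off the work surface, if the arm or the gripper's body presses on something with over 40 N, if the wrist force passes 120 N, or if a joint passes its speed limit or range.

### The arm

A 6-joint arm with a two-finger parallel gripper is mounted at the origin on the work surface. World frame = base frame: x ahead of the robot, y to its left, z up, the work surface at z = 0. Lengths are in mm, angles in rad, forces in N, time in s.
With the tool pointing down it reaches from about 350 to 775 mm from the base axis. Payload 7.3 kg.
Tool frame: the origin (TCP) lies between the finger pads; the fingertips stand 25 mm ahead of it and the grasp point (between the pads) lies 6 mm ahead of it; z points along the fingers, y is the line along which they close (so a half turn about z gives the same grasp; the last joint's range is limited). The gripper opens to 92 mm and grips with 3 to 60 N. Pads are 19 mm wide; open, the fingers measure 130 mm over their backs; the gripper's body (75 mm by 190 mm) begins 47 mm behind the grasp point.
Start: joints at [-1.47, 0.342, 1.524, -0, 1.275, -0.146], TCP at [128.28, -509.104, 251.741] pointing down, gripper open.
Joint ranges: [-2.53, 2.53], [-0.77, 2.02], [0.04, 2.7], [-1, 4.14], [0.28, 2.66], [-3.11, 3.11]. Speed limits (rad/s): [2.57, 2.57, 3.14, 3.14, 3.14, 3.14].

### API

Orientations are given as [roll, pitch, yaw] about the fixed x, y, z axes, in that order (R = Rz(yaw) Ry(pitch) Rx(roll)).
In Python, from plant import bot gives the robot as it stands.
- The arm moves only by the tool play_rows, never from a script. Its argument "commands" is a list of rows, each an object of numbers: "x", "y", "z": the shift along the tool's x, y, z in m; "twist": the turn about the tool's z in degrees. In form: [{"x": .., "y": .., "z": .., "twist": ..}, ...]. A call has exactly 8 rows; each row is the pose to reach, as a shift and turn from the pose commanded when the call began, along the tool's axes at that moment; what a row does not reach only later rows make up. A row lasts 1/10 s, in which the tool goes at most 50 mm and 8.59 degrees, less where a joint would pass 70% of its speed; a pose out of reach is approached as far as the arm can. A call with a gripper value outside its range is refused whole. "jaw" is the closure, from 0 (fully open) to 1 (shut), set as the call begins (left out, the last holds). The fingers move at their own pace and stop on an object; the grip force is fixed at half the most. Time passes only in rows, so rows that repeat a pose let the fingers close, or fill a call up. It gives the time, the measured TCP pose, the force, the opening and the grip force at its end, in the units of the state.
- bot.get_obs(): the state, without advancing time (a new reading comes with each control period).
- bot.capture(name): name is "scene" or "top" or "wrist"; returns a dict with "pixels" (480x640x3 uint8, red, green, blue), "fx", "fy", "cx", "cy" (pixels), "eye" and "rotation" of the camera in the world. Camera axes: x right, y down, z forward; pixel columns grow to the right and rows downward; lengths in mm; the calibration is good to about 2 mm. A picture is of the moment at which its call begins. There is no depth.
- bot.close_job(): hands the job in; it is judged then, once.
The state is a dict: "time": time; "joint_positions": joint angles; "dq": joint speeds; "tau": joint torques, N m; "tool_pos": TCP position; "tcp_rot": TCP orientation; "contact_force": force on the tool from outside, world axes, zero at the start; "moment": the same for the moment, N m; "grip_width": finger opening in mm; "finger_force": force on a finger pad.
Only numpy, scipy, OpenCV 4.12 (cv2) and the standard library are available. Lean on these libraries where they do the work, as an engineer would, in place of code of your own. Each camera call takes 0.05 s, during which the arm holds its last target. There are 200 camera calls.

## Working session

There is one attempt and no reset: what is moved stays moved. The work goes in short steps, Python scripts to look and compute and a tool call to move; the robot and the scene stay as the last step left them, time stands still between calls to the robot, and variables do not carry over. Pictures are saved under pics/ and viewed, at most 14 in all, crops included, and the job is handed in when it is done.

Besides the shell and the picture viewer there is one more tool, called after "Call:" as name(argument=value, ...) on one line, values as JSON. play_rows: Moves the arm, as the interface text tells. Its arguments: {"type":"object","properties":{"commands":{"type":"array"},"jaw":{"type":"number"}},"required":["commands"]}

```bash
mkdir -p pics; ls; python3 - <<'E'
from plant import bot
import cv2,json
for n in("top","scene"):
    c=bot.capture(n); cv2.imwrite(f"pics/{n}0.png",c["pixels"][:,:,::-1])
    print(n,c["fx"],c["fy"],c["cx"],c["cy"],c["eye"],c["rotation"])
o=bot.get_obs(); print(o["time"],o["tool_pos"],o["tcp_rot"],o["grip_width"])
E
```

```text
pics
top 474.17461007821356 474.17461007821356 327.72507829988234 232.40691764295693 [ 360.20769314  -18.86111231 1010.83439825] [-3.02077118  0.01631944 -1.55402075]
scene 470.2596631706807 470.2596631706807 322.7356018157122 243.34941625357652 [994.65141104 453.85538302 653.38545746] [-2.27724209  0.00506884  2.31716579]
0.1 [ 128.23731191 -508.77498054  251.10751366] [-3.14023464e+00 -1.52110313e-04  2.46826413e-01] 91.83047792194394
```

View pics/top0.png

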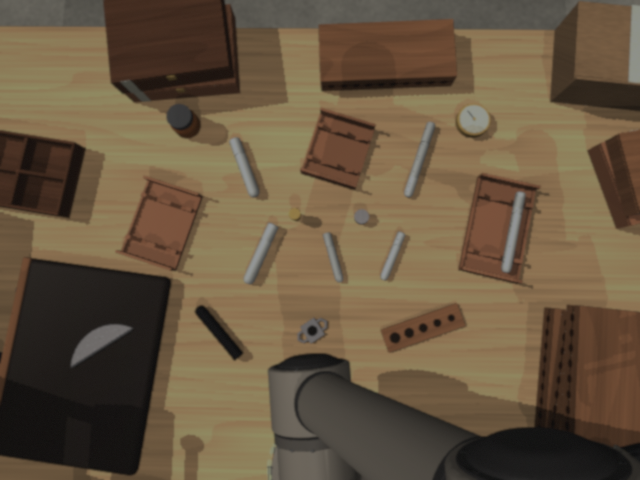

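View pics/scene0.png

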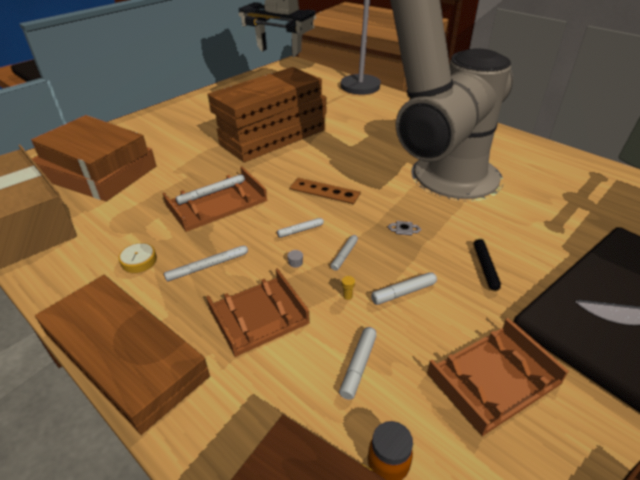

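```bash
cat > h.py <<'E'
import numpy as np, cv2
from scipy.spatial.transform import Rotation as R
C=dict(top=(474.1746,327.725,232.407,[360.208,-18.861,1010.834],[-3.02077118,0.01631944,-1.55402075]),
 scene=(470.25966,322.7356,243.3494,[994.651,453.855,653.385],[-2.27724209,0.00506884,2.31716579]))
def pix2w(p,z,cam="top"):
    f,cx,cy,e,r=C[cam]; p=np.atleast_2d(p).astype(float); z=np.broadcast_to(z,len(p))
    d=R.from_euler("xyz",r).apply(np.c_[(p[:,0]-cx)/f,(p[:,1]-cy)/f,np.ones(len(p))])
    return np.array(e)+d*((z-e[2])/d[:,2])[:,None]
def w2pix(w,cam="top"):
    f,cx,cy,e,r=C[cam]; c=R.from_euler("xyz",r).inv().apply(np.atleast_2d(w)-np.array(e))
    return c[:,:2]/c[:,2:]*f+[cx,cy]
E
python3 - <<'E'
from h import *
im=cv2.imread("pics/top0.png")
h=cv2.cvtColor(im,cv2.COLOR_BGR2HSV)
m=((h[:,:,1]<60)&(h[:,:,2]>85)).astype(np.uint8)
m[:90]=0;m[300:]=0
n,l,s,c=cv2.connectedComponentsWithStats(m)
for i in range(1,n):
    if s[i,4]<100: continue
    pts=np.argwhere(l==i)[:,::-1].astype(np.float32)
    r=cv2.minAreaRect(pts); b=cv2.boxPoints(r)
    w=pix2w(b,12); e=[w[1]-w[0],w[2]-w[1]]; e.sort(key=np.linalg.norm)
    print(np.round(r[0]),"mid",w.mean(0).round(1),"len",np.linalg.norm(e[1]).round(),"wid",np.linalg.norm(e[0]).round(),"ang",np.degrees(np.arctan2(e[1][1],e[1][0])).round(1))
for k,(a,b) in dict(l=(110,380),r=(295,565)).items():
    cv2.imwrite(f"pics/{k}1.png",cv2.resize(im[95:295,a:b],None,fx=2.9,fy=2.9,interpolation=cv2.INTER_CUBIC))
E
```

```text
[474. 118.] mid [ 735.5 -314.4   12. ] len 61.0 wid 61.0 ang 178.6
[419. 159.] mid [ 644.2 -195.2   12. ] len 174.0 wid 20.0 ang -18.1
[243. 167.] mid [622.  185.5  12. ] len 139.0 wid 23.0 ang -159.4
[513. 232.] mid [ 489.6 -391.3   12. ] len 177.0 wid 22.0 ang -12.5
[361. 216.] mid [516.9 -71.3  12. ] len 30.0 wid 29.0 ang -43.9
[260. 253.] mid [435.3 142.1  12. ] len 137.0 wid 25.0 ang -22.6
[392. 256.] mid [ 434.5 -136.9   12. ] len 108.0 wid 18.0 ang -21.5
[333. 257.] mid [429.6 -11.9  12. ] len 107.0 wid 18.0 ang -163.2
```

View pics/l1.png

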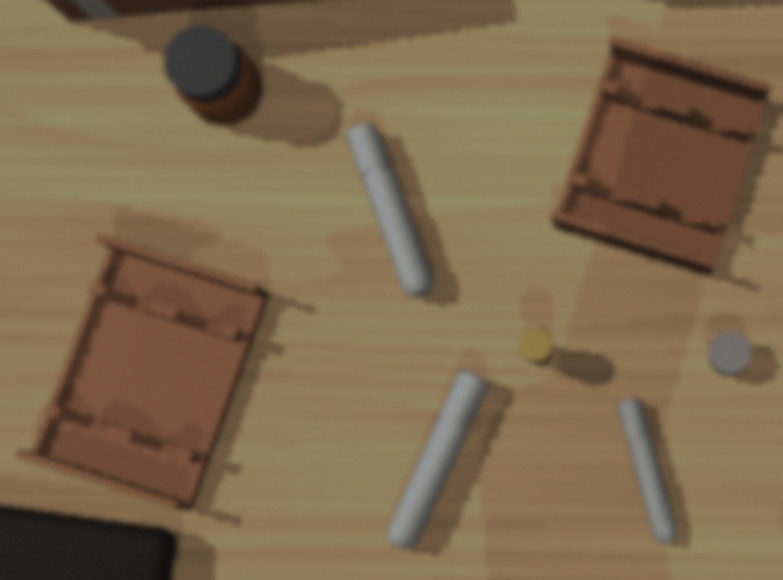

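View pics/r1.png

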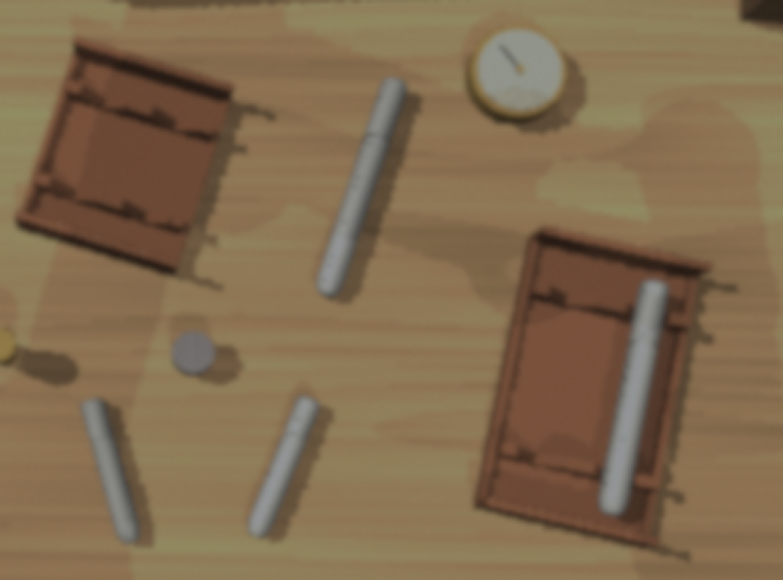

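```bash
cat > fit.py <<'E'
from h import *
from scipy.optimize import least_squares
T=dict(robusto=(172,110,[(102,240),(267,292),(20,455),(190,505)]),
 short=(144,110,[(613,42),(768,92),(555,222),(710,270)]),
 long=(208,295,[(538,232),(708,268),(478,505),(655,545)]))
for k,(L,x0,u) in T.items():
    px=np.array(u)/2.9+[x0,95]; w=pix2w(px,36)
    M=np.array([[L/2,62],[L/2,-62],[-L/2,62],[-L/2,-62]])
    def P(q): c,s=np.cos(q[2]),np.sin(q[2]); return M@np.array([[c,s],[-s,c]])+q[:2]
    r=least_squares(lambda q:(P(q)-w[:,:2]).ravel(),[*w.mean(0)[:2],-.2]); x,y,a=r.x
    print(k,r.x[:2].round(1),np.degrees(a).round(1),"res",r.fun.round(1))
    for s in(28,-28): print("  bay",s,round(x-s*np.sin(a),1),round(y+s*np.cos(a),1))
E
python3 fit.py
cat > go.py <<'E'
# usage: go.py x y z yawdeg : shift in tool axes from the present pose
import sys,numpy as np
from scipy.spatial.transform import Rotation as R
from plant import bot
o=bot.get_obs(); q=R.from_euler("xyz",o["tcp_rot"]); p=np.array(o["tool_pos"]); y=np.degrees(o["tcp_rot"][2])
x=list(map(float,sys.argv[1:]))
print("t",round(o["time"],2),"pos",p.round(1),"yaw",round(y,1),"j6",round(o["joint_positions"][5],2))
for i in range(0,len(x),4): print("d",(q.inv().apply(np.array(x[i:i+3])-p)/1000).round(4),"twist",round((y-x[i+3]+90)%180-90,1))
E
python3 go.py 434.5 -136.9 140 -21.5
```

```text
robusto [492.4 349.7] -16.7 res [ 3.6 -2.6  4.8  1.4 -3.2 -2.2 -5.2  3.4]
  bay 28 500.4 376.6
  bay -28 484.3 322.9
short [657.  -19.9] -17.0 res [ 1.   1.3  1.8 -2.9 -0.3  3.7 -2.5 -2.1]
  bay 28 665.2 6.9
  bay -28 648.8 -46.7
long [ 492.6 -356.2] -12.6 res [ 3.7  0.1  1.5 -0.2 -2.1 -0.9 -3.1  1. ]
  bay 28 498.7 -328.8
  bay -28 486.5 -383.5
t 0.1 pos [ 128.2 -508.8  251.1] yaw 14.1 j6 -0.15
d [ 0.3878 -0.2856  0.1116] twist 35.6
```

Call:
play_rows(commands=[{"x": 0.05,"y": -0.037,"z": 0.014,"twist": 4.5},{"x": 0.1,"y": -0.074,"z": 0.028,"twist": 9},{"x": 0.145,"y": -0.107,"z": 0.042,"twist": 13.5},{"x": 0.19,"y": -0.14,"z": 0.056,"twist": 18},{"x": 0.235,"y": -0.173,"z": 0.07,"twist": 22.5},{"x": 0.275,"y": -0.203,"z": 0.08,"twist": 27},{"x": 0.31,"y": -0.228,"z": 0.09,"twist": 31},{"x": 0.34,"y": -0.25,"z": 0.1,"twist": 35.6}], jaw=0.45)

```text
time: 0.9
tool_pos: [376.9, -207.1, 159.4]
tcp_rot: [3.141, -0.0, -0.378]
contact_force: [0.4, -1.0, 0.3]
grip_width: 50.5
finger_force: 0.0
```

```bash
python3 go.py 434.5 -136.9 100 -21.5
```

```text
t 0.9 pos [ 376.9 -207.1  159.4] yaw -21.6 j6 1.27
d [ 0.0277 -0.0865  0.0594] twist -0.1
```

Call:
play_rows(commands=[{"x": 0.01,"y": -0.03,"z": 0.02,"twist": 0},{"x": 0.02,"y": -0.06,"z": 0.04,"twist": 0},{"x": 0.0277,"y": -0.0865,"z": 0.0594,"twist": 0},{"x": 0.0277,"y": -0.0865,"z": 0.0594,"twist": 0},{"x": 0.0277,"y": -0.0865,"z": 0.0594,"twist": 0},{"x": 0.0277,"y": -0.0865,"z": 0.0594,"twist": 0},{"x": 0.0277,"y": -0.0865,"z": 0.0594,"twist": 0},{"x": 0.0277,"y": -0.0865,"z": 0.0594,"twist": 0}])

```text
time: 1.7
tool_pos: [433.4, -139.3, 101.0]
tcp_rot: [3.141, -0.001, -0.376]
contact_force: [0.9, -0.4, -0.8]
grip_width: 50.4
finger_force: 0.0
```

```bash
python3 go.py 434.5 -136.9 27 -21.5; python3 - <<'E'
from plant import bot
import cv2
c=bot.capture("wrist"); cv2.imwrite("pics/w1.png",c["pixels"][:,:,::-1]); print(c["fx"],c["cx"],c["cy"],c["eye"],c["rotation"])
E
```

```text
t 1.7 pos [ 433.4 -139.3  101. ] yaw -21.5 j6 1.47
d [ 0.0001 -0.0027  0.074 ] twist -0.0
331.8141607878914 319.9148220320656 239.25130745592446 [ 508.53134254 -168.28782068  234.44679791] [ 2.84271544e+00  5.34447276e-04 -1.94524831e+00]
```

View pics/w1.png

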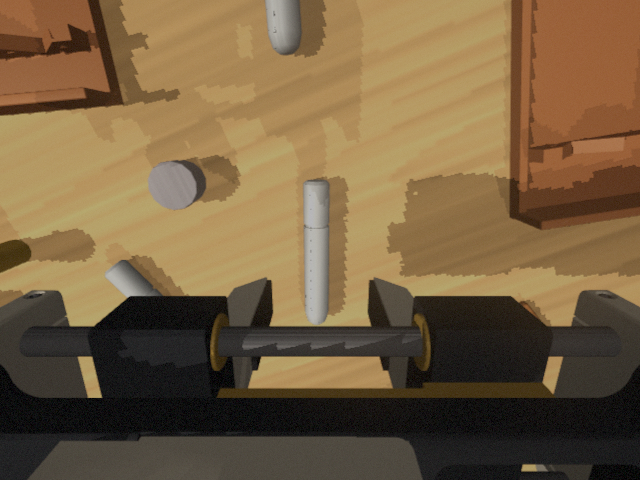

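```bash
cat >> h.py <<'E'
def wr(p,z,c):
    p=np.atleast_2d(p).astype(float)
    d=R.from_euler("xyz",c["rotation"]).apply(np.c_[(p[:,0]-c["cx"])/c["fx"],(p[:,1]-c["cy"])/c["fx"],np.ones(len(p))])
    e=np.array(c["eye"]); return e+d*((z-e[2])/d[:,2])[:,None]
E
python3 - <<'E'
from h import *
c=dict(fx=331.814,cx=319.915,cy=239.251,eye=[508.531,-168.288,234.447],rotation=[2.84271544,0.00053445,-1.94524831])
w=wr([(317,322),(316,182)],9,c); print(w,w.mean(0),np.linalg.norm(w[0]-w[1]))
E
```

```text
[[ 382.6838064  -116.28929394    9.        ]
 [ 482.53201843 -155.10142144    9.        ]] [ 432.60791242 -135.69535769    9.        ] 107.12631183801689
```

Call:
play_rows(commands=[{"x": 0,"y": -0.003,"z": 0.03,"twist": 0},{"x": 0,"y": -0.003,"z": 0.055,"twist": 0},{"x": 0,"y": -0.003,"z": 0.072,"twist": 0},{"x": 0,"y": -0.003,"z": 0.072,"twist": 0},{"x": 0,"y": -0.003,"z": 0.072,"twist": 0},{"x": 0,"y": -0.003,"z": 0.072,"twist": 0},{"x": 0,"y": -0.003,"z": 0.072,"twist": 0},{"x": 0,"y": -0.003,"z": 0.072,"twist": 0}])

```text
time: 2.55
tool_pos: [434.9, -135.9, 29.1]
tcp_rot: [3.141, -0.002, -0.375]
contact_force: [0.4, 0.3, -0.7]
grip_width: 50.4
finger_force: 0.0
```

Call:
play_rows(commands=[{"x": 0,"y": 0,"z": 0,"twist": 0},{"x": 0,"y": 0,"z": 0,"twist": 0},{"x": 0,"y": 0,"z": 0,"twist": 0},{"x": 0,"y": 0,"z": 0,"twist": 0},{"x": 0,"y": 0,"z": 0,"twist": 0},{"x": 0,"y": 0,"z": -0.02,"twist": 0},{"x": 0,"y": 0,"z": -0.05,"twist": 0},{"x": 0,"y": 0,"z": -0.09,"twist": 0}], jaw=1)

```text
time: 3.35
tool_pos: [433.4, -135.2, 118.2]
tcp_rot: [-3.141, 0.004, -0.375]
contact_force: [1.2, -0.3, 0.0]
grip_width: 17.0
finger_force: 30.0
```

```bash
python3 go.py 648.8 -46.7 118 -17
```

```text
t 3.35 pos [ 433.4 -135.2  118.2] yaw -21.5 j6 1.47
d [ 0.1681 -0.1611 -0.0004] twist -4.5
```

Call:
play_rows(commands=[{"x": 0.03,"y": -0.029,"z": 0,"twist": -1},{"x": 0.062,"y": -0.06,"z": 0,"twist": -2},{"x": 0.095,"y": -0.091,"z": 0,"twist": -3},{"x": 0.125,"y": -0.12,"z": 0,"twist": -4},{"x": 0.15,"y": -0.144,"z": 0,"twist": -4.5},{"x": 0.168,"y": -0.161,"z": 0,"twist": -4.5},{"x": 0.168,"y": -0.161,"z": 0,"twist": -4.5},{"x": 0.168,"y": -0.161,"z": 0,"twist": -4.5}])

```text
time: 4.15
tool_pos: [649.2, -47.1, 117.5]
tcp_rot: [3.141, 0.002, -0.295]
contact_force: [-0.1, -0.9, 0.9]
grip_width: 17.0
finger_force: 30.0
```

```bash
python3 go.py 648.8 -46.7 43.8 -17; cat > cap.py <<'E'
import sys,cv2,pickle
from plant import bot
c=bot.capture("wrist"); pickle.dump(c,open(f"pics/{sys.argv[1]}.pkl","wb")); cv2.imwrite(f"pics/{sys.argv[1]}.png",c["pixels"][:,:,::-1])
E
python3 cap.py w2
```

```text
t 4.15 pos [649.2 -47.1 117.5] yaw -16.9 j6 1.68
d [-0.0003 -0.0003  0.0737] twist 0.1
```

View pics/w2.png

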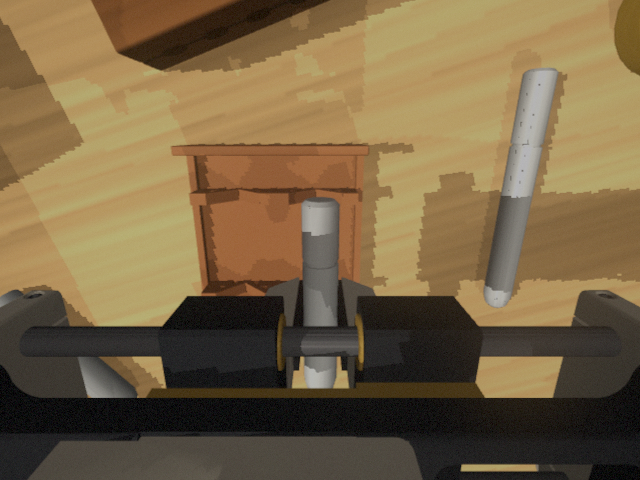

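```bash
cat > end.py <<'E'
# far end corners (left,right, outer top edge z=36) -> bay middles
import sys,pickle
from h import *
n,L,a,b,c2,d=sys.argv[1],*map(float,sys.argv[2:7])
c=pickle.load(open(f"pics/{n}.pkl","rb")); w=wr([(a,b),(c2,d)],36,c)[:,:2]
v=w[0]-w[1]; k=np.linalg.norm(v); u=v/k; x=np.array([u[1],-u[0]]); o=w.mean(0)-x*L/2
print("width",k.round(1),"yaw",np.degrees(np.arctan2(x[1],x[0])).round(1),"centre",o.round(1),"left bay",(o+28*u).round(1),"right",(o-28*u).round(1))
E
python3 end.py w2 144 172 147 369 147
```

```text
width 122.9 yaw -16.8 centre [660.6 -17.7] left bay [668.7   9.1] right [652.5 -44.5]
```

Call:
play_rows(commands=[{"x": 0.001,"y": -0.002,"z": 0.02,"twist": 0},{"x": 0.001,"y": -0.002,"z": 0.04,"twist": 0},{"x": 0.001,"y": -0.002,"z": 0.055,"twist": 0},{"x": 0.001,"y": -0.002,"z": 0.065,"twist": 0},{"x": 0.001,"y": -0.002,"z": 0.07,"twist": 0},{"x": 0.001,"y": -0.002,"z": 0.073,"twist": 0},{"x": 0.001,"y": -0.002,"z": 0.074,"twist": 0},{"x": 0.001,"y": -0.002,"z": 0.074,"twist": 0}])

```text
time: 5.0
tool_pos: [651.6, -45.7, 44.9]
tcp_rot: [-3.142, -0.001, -0.296]
contact_force: [0.0, -0.0, -0.4]
grip_width: 17.1
finger_force: 30.0
```

Call:
play_rows(commands=[{"x": 0,"y": 0,"z": 0.0015,"twist": 0},{"x": 0,"y": 0,"z": 0.0015,"twist": 0},{"x": 0,"y": 0,"z": 0.0015,"twist": 0},{"x": 0,"y": 0,"z": 0.0015,"twist": 0},{"x": 0,"y": 0,"z": -0.005,"twist": 0},{"x": 0,"y": 0,"z": -0.025,"twist": 0},{"x": 0,"y": 0,"z": -0.055,"twist": 0},{"x": 0,"y": 0,"z": -0.085,"twist": 0}], jaw=0.5)

```text
time: 5.8
tool_pos: [651.1, -45.6, 130.5]
tcp_rot: [3.141, 0.001, -0.296]
contact_force: [0.2, -0.1, 0.7]
grip_width: 45.6
finger_force: 0.0
```

```bash
python3 go.py 429.6 -11.9 100 16.8; python3 cap.py w3
```

```text
t 5.8 pos [651.1 -45.6 130.5] yaw -17.0 j6 1.68
d [-0.2217  0.0324  0.0307] twist -33.8
```

View pics/w3.png

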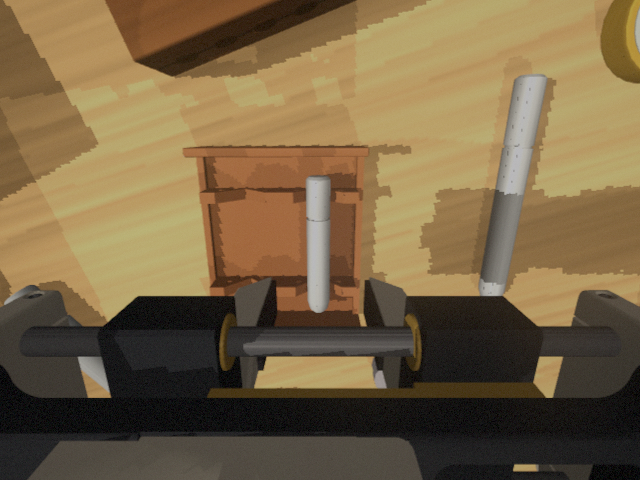

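Call:
play_rows(commands=[{"x": -0.037,"y": 0.005,"z": 0.005,"twist": -5.6},{"x": -0.075,"y": 0.011,"z": 0.01,"twist": -11.5},{"x": -0.115,"y": 0.017,"z": 0.015,"twist": -17.5},{"x": -0.155,"y": 0.023,"z": 0.02,"twist": -23.5},{"x": -0.19,"y": 0.028,"z": 0.025,"twist": -29},{"x": -0.222,"y": 0.0325,"z": 0.03,"twist": -33.8},{"x": -0.222,"y": 0.0325,"z": 0.03,"twist": -33.8},{"x": -0.222,"y": 0.0325,"z": 0.03,"twist": -33.8}])

```text
time: 6.65
tool_pos: [430.1, -12.1, 100.1]
tcp_rot: [3.141, -0.002, 0.293]
contact_force: [1.0, -0.4, 0.3]
grip_width: 46.1
finger_force: 0.0
```

```bash
python3 go.py 429.6 -11.9 29 16.8
```

```text
t 6.65 pos [430.1 -12.1 100.1] yaw 16.8 j6 1.07
d [-0.0006 -0.0004  0.0711] twist -0.0
```

Call:
play_rows(commands=[{"x": 0,"y": 0,"z": 0.03,"twist": 0},{"x": 0,"y": 0,"z": 0.055,"twist": 0},{"x": 0,"y": 0,"z": 0.071,"twist": 0},{"x": 0,"y": 0,"z": 0.071,"twist": 0},{"x": 0,"y": 0,"z": 0.071,"twist": 0},{"x": 0,"y": 0,"z": 0.071,"twist": 0},{"x": 0,"y": 0,"z": 0.071,"twist": 0},{"x": 0,"y": 0,"z": 0.071,"twist": 0}])

```text
time: 7.45
tool_pos: [430.0, -12.1, 29.0]
tcp_rot: [3.141, -0.001, 0.294]
contact_force: [0.2, -0.5, 0.4]
grip_width: 45.6
finger_force: 0.0
```

Call:
play_rows(commands=[{"x": 0,"y": 0,"z": 0,"twist": 0},{"x": 0,"y": 0,"z": 0,"twist": 0},{"x": 0,"y": 0,"z": 0,"twist": 0},{"x": 0,"y": 0,"z": 0,"twist": 0},{"x": 0,"y": 0,"z": 0,"twist": 0},{"x": 0,"y": 0,"z": -0.02,"twist": 0},{"x": 0,"y": 0,"z": -0.05,"twist": 0},{"x": 0,"y": 0,"z": -0.09,"twist": 0}], jaw=1)

```text
time: 8.25
tool_pos: [428.3, -11.8, 118.3]
tcp_rot: [-3.14, 0.003, 0.294]
contact_force: [0.7, 0.2, 0.1]
grip_width: 17.2
finger_force: 30.0
```

```bash
python3 go.py 667 8 118 -17
```

```text
t 8.25 pos [428.3 -11.8 118.3] yaw 16.8 j6 1.07
d [ 0.2342  0.0502 -0.0006] twist 33.8
```

Call:
play_rows(commands=[{"x": 0.03,"y": 0.006,"z": 0,"twist": 5},{"x": 0.07,"y": 0.014,"z": 0,"twist": 11},{"x": 0.115,"y": 0.024,"z": 0,"twist": 17},{"x": 0.16,"y": 0.034,"z": 0,"twist": 23},{"x": 0.2,"y": 0.043,"z": 0,"twist": 29},{"x": 0.233,"y": 0.05,"z": 0,"twist": 33.8},{"x": 0.233,"y": 0.05,"z": 0,"twist": 33.8},{"x": 0.233,"y": 0.05,"z": 0,"twist": 33.8}])

```text
time: 9.05
tool_pos: [666.3, 7.8, 117.1]
tcp_rot: [3.141, 0.002, -0.295]
contact_force: [-0.8, 0.1, -1.5]
grip_width: 17.4
finger_force: 30.0
```

```bash
python3 go.py 667 8 43.5 -17
```

```text
t 9.05 pos [666.3   7.8 117.1] yaw -16.9 j6 1.76
d [ 0.0008 -0.0005  0.0736] twist 0.1
```

Call:
play_rows(commands=[{"x": 0,"y": 0,"z": 0.02,"twist": 0},{"x": 0,"y": 0,"z": 0.04,"twist": 0},{"x": 0,"y": 0,"z": 0.055,"twist": 0},{"x": 0,"y": 0,"z": 0.065,"twist": 0},{"x": 0,"y": 0,"z": 0.07,"twist": 0},{"x": 0,"y": 0,"z": 0.073,"twist": 0},{"x": 0,"y": 0,"z": 0.074,"twist": 0},{"x": 0,"y": 0,"z": 0.074,"twist": 0}])

```text
time: 9.85
tool_pos: [667.3, 7.6, 44.9]
tcp_rot: [-3.142, -0.001, -0.296]
contact_force: [0.0, -0.0, -0.1]
grip_width: 17.3
finger_force: 30.0
```

Call:
play_rows(commands=[{"x": 0,"y": 0,"z": 0.0005,"twist": 0},{"x": 0,"y": 0,"z": 0.0005,"twist": 0},{"x": 0,"y": 0,"z": 0.0005,"twist": 0},{"x": 0,"y": 0,"z": 0.0005,"twist": 0},{"x": 0,"y": 0,"z": -0.005,"twist": 0},{"x": 0,"y": 0,"z": -0.025,"twist": 0},{"x": 0,"y": 0,"z": -0.055,"twist": 0},{"x": 0,"y": 0,"z": -0.085,"twist": 0}], jaw=0.52)

```text
time: 10.65
tool_pos: [666.7, 7.7, 130.4]
tcp_rot: [3.141, 0.001, -0.296]
contact_force: [0.6, -0.4, 0.2]
grip_width: 44.0
finger_force: 0.0
```

```bash
python3 go.py 644.2 -195.2 100 -18.1; python3 cap.py w4
```

```text
t 10.65 pos [666.7   7.7 130.4] yaw -17.0 j6 1.76
d [0.0376 0.2006 0.0304] twist 1.1
```

View pics/w4.png

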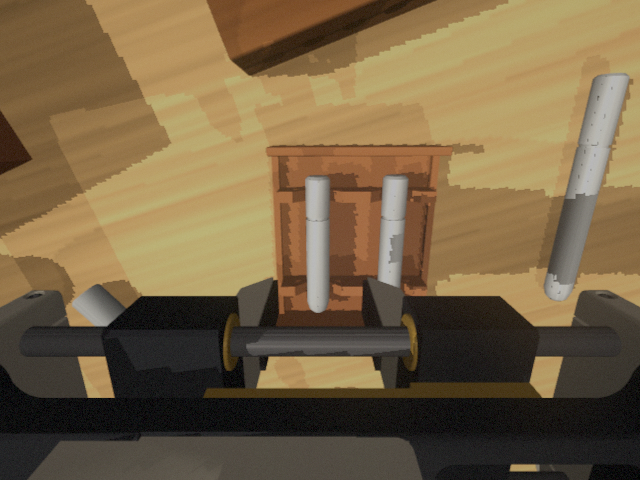

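Both short tubes lie in the notches: left (317,245), right (393,235). Next, the long tube.

Call:
play_rows(commands=[{"x": 0.006,"y": 0.034,"z": 0.005,"twist": 0},{"x": 0.013,"y": 0.07,"z": 0.01,"twist": 1},{"x": 0.02,"y": 0.11,"z": 0.015,"twist": 1},{"x": 0.027,"y": 0.145,"z": 0.02,"twist": 1},{"x": 0.033,"y": 0.178,"z": 0.025,"twist": 1},{"x": 0.0375,"y": 0.2005,"z": 0.03,"twist": 1},{"x": 0.0375,"y": 0.2005,"z": 0.03,"twist": 1},{"x": 0.0375,"y": 0.2005,"z": 0.03,"twist": 1}])

```text
time: 11.5
tool_pos: [644.3, -195.3, 99.5]
tcp_rot: [-3.141, 0.0, -0.315]
contact_force: [-0.4, 0.8, 0.2]
grip_width: 44.0
finger_force: 0.0
```

```bash
python3 go.py 644.2 -195.2 29 -18.1
```

```text
t 11.5 pos [ 644.3 -195.3   99.5] yaw -18.0 j6 1.48
d [-0.0001 -0.      0.0705] twist 0.1
```

Call:
play_rows(commands=[{"x": 0,"y": 0,"z": 0.03,"twist": 0},{"x": 0,"y": 0,"z": 0.055,"twist": 0},{"x": 0,"y": 0,"z": 0.07,"twist": 0},{"x": 0,"y": 0,"z": 0.07,"twist": 0},{"x": 0,"y": 0,"z": 0.07,"twist": 0},{"x": 0,"y": 0,"z": 0.07,"twist": 0},{"x": 0,"y": 0,"z": 0.07,"twist": 0},{"x": 0,"y": 0,"z": 0.07,"twist": 0}])

```text
time: 12.3
tool_pos: [644.8, -195.3, 30.4]
tcp_rot: [3.141, -0.002, -0.313]
contact_force: [-0.1, 0.4, -0.4]
grip_width: 43.7
finger_force: 0.0
```

Call:
play_rows(commands=[{"x": 0,"y": 0,"z": 0,"twist": 0},{"x": 0,"y": 0,"z": 0,"twist": 0},{"x": 0,"y": 0,"z": 0,"twist": 0},{"x": 0,"y": 0,"z": 0,"twist": 0},{"x": 0,"y": 0,"z": 0,"twist": 0},{"x": 0,"y": 0,"z": -0.02,"twist": 0},{"x": 0,"y": 0,"z": -0.05,"twist": 0},{"x": 0,"y": 0,"z": -0.09,"twist": 0}], jaw=1)

```text
time: 13.1
tool_pos: [643.2, -194.6, 118.3]
tcp_rot: [-3.141, 0.004, -0.313]
contact_force: [1.0, -1.1, 0.5]
grip_width: 19.2
finger_force: 30.0
```

```bash
python3 go.py 498.5 -330 125 -12.6
```

```text
t 13.1 pos [ 643.2 -194.6  118.3] yaw -18.0 j6 1.48
d [-0.0959  0.1734 -0.0063] twist -5.4
```

Call:
play_rows(commands=[{"x": -0.016,"y": 0.029,"z": -0.003,"twist": -1},{"x": -0.034,"y": 0.061,"z": -0.006,"twist": -2},{"x": -0.052,"y": 0.094,"z": -0.006,"twist": -3},{"x": -0.07,"y": 0.126,"z": -0.006,"twist": -4},{"x": -0.085,"y": 0.153,"z": -0.006,"twist": -5},{"x": -0.0965,"y": 0.173,"z": -0.006,"twist": -5.4},{"x": -0.0965,"y": 0.173,"z": -0.006,"twist": -5.4},{"x": -0.0965,"y": 0.173,"z": -0.006,"twist": -5.4}])

```text
time: 13.9
tool_pos: [499.3, -330.0, 125.5]
tcp_rot: [-3.141, -0.0, -0.221]
contact_force: [0.2, -0.1, 0.6]
grip_width: 19.1
finger_force: 30.0
```

```bash
python3 go.py 498.5 -330 44 -12.6; python3 cap.py w5
```

```text
t 13.9 pos [ 499.3 -330.   125.5] yaw -12.6 j6 1.08
d [-0.0008  0.0002  0.0815] twist -0.0
```

View pics/w5.png

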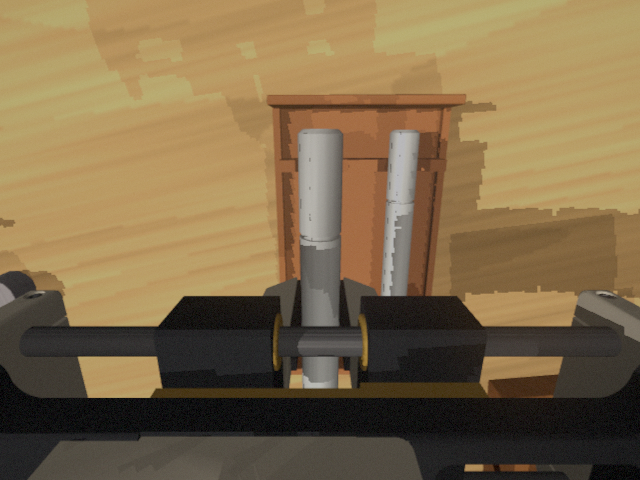

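```bash
python3 end.py w5 208 267 96 465 96; python3 go.py 498.5 -330 44 -12.6
```

```text
width 122.8 yaw -12.6 centre [ 494.1 -357.5] left bay [ 500.2 -330.2] right [ 488.  -384.8]
t 13.95 pos [ 499.7 -329.5  125.4] yaw -12.6 j6 1.08
d [-0.0011  0.0008  0.0814] twist 0.0
```

Call:
play_rows(commands=[{"x": 0,"y": 0.0005,"z": 0.025,"twist": 0},{"x": 0,"y": 0.0005,"z": 0.047,"twist": 0},{"x": 0,"y": 0.0005,"z": 0.062,"twist": 0},{"x": 0,"y": 0.0005,"z": 0.072,"twist": 0},{"x": 0,"y": 0.0005,"z": 0.077,"twist": 0},{"x": 0,"y": 0.0005,"z": 0.08,"twist": 0},{"x": 0,"y": 0.0005,"z": 0.08,"twist": 0},{"x": 0,"y": 0.0005,"z": 0.08,"twist": 0}])

```text
time: 14.75
tool_pos: [499.5, -330.6, 46.1]
tcp_rot: [3.141, -0.001, -0.219]
contact_force: [0.6, 0.2, -0.5]
grip_width: 18.9
finger_force: 30.0
```

Call:
play_rows(commands=[{"x": 0,"y": 0,"z": 0.0005,"twist": 0},{"x": 0,"y": 0,"z": 0.0005,"twist": 0},{"x": 0,"y": 0,"z": 0.0005,"twist": 0},{"x": 0,"y": 0,"z": 0.0005,"twist": 0},{"x": 0,"y": 0,"z": -0.005,"twist": 0},{"x": 0,"y": 0,"z": -0.025,"twist": 0},{"x": 0,"y": 0,"z": -0.055,"twist": 0},{"x": 0,"y": 0,"z": -0.085,"twist": 0}], jaw=0.54)

```text
time: 15.55
tool_pos: [498.9, -330.2, 131.4]
tcp_rot: [-3.141, 0.001, -0.219]
contact_force: [0.4, 0.6, -0.6]
grip_width: 42.5
finger_force: 0.0
```

```bash
python3 go.py 435.3 142.1 100 -22.6;python3 go.py 450 -100 115 -18; python3 cap.py w6
```

```text
t 15.55 pos [ 498.9 -330.2  131.4] yaw -12.6 j6 1.08
d [-0.1648 -0.4471  0.0317] twist 10.0
t 15.55 pos [ 498.9 -330.2  131.4] yaw -12.6 j6 1.08
d [-0.0978 -0.214   0.0166] twist 5.4
```

View pics/w6.png

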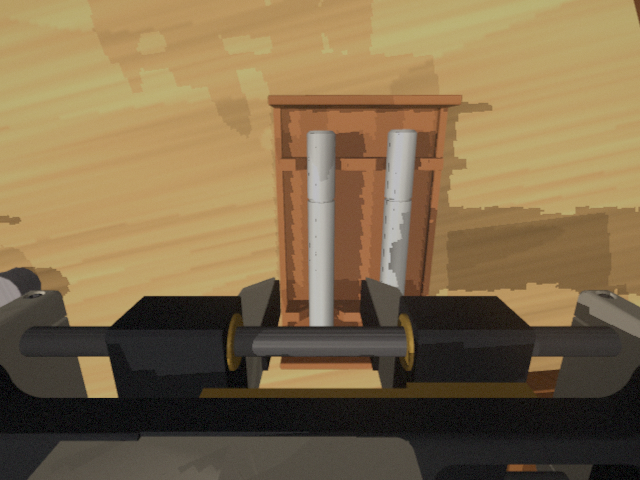

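Call:
play_rows(commands=[{"x": -0.014,"y": -0.038,"z": 0.003,"twist": 1},{"x": -0.03,"y": -0.082,"z": 0.006,"twist": 2},{"x": -0.046,"y": -0.126,"z": 0.009,"twist": 3},{"x": -0.062,"y": -0.17,"z": 0.012,"twist": 4},{"x": -0.078,"y": -0.213,"z": 0.015,"twist": 5},{"x": -0.094,"y": -0.256,"z": 0.018,"twist": 6},{"x": -0.11,"y": -0.3,"z": 0.021,"twist": 7},{"x": -0.126,"y": -0.342,"z": 0.024,"twist": 8}], jaw=0.42)

```text
time: 16.4
tool_pos: [450.2, 32.6, 106.8]
tcp_rot: [-3.141, -0.001, -0.36]
contact_force: [0.9, 0.4, -0.3]
grip_width: 53.4
finger_force: 0.0
```

```bash
python3 go.py 435.3 142.1 100 -22.6
```

```text
t 16.4 pos [450.2  32.6 106.8] yaw -20.6 j6 1.83
d [-0.0525 -0.0972  0.0068] twist 2.0
```

Call:
play_rows(commands=[{"x": -0.02,"y": -0.037,"z": 0.003,"twist": 1},{"x": -0.038,"y": -0.07,"z": 0.007,"twist": 2},{"x": -0.052,"y": -0.097,"z": 0.007,"twist": 2},{"x": -0.052,"y": -0.097,"z": 0.007,"twist": 2},{"x": -0.052,"y": -0.097,"z": 0.007,"twist": 2},{"x": -0.052,"y": -0.097,"z": 0.007,"twist": 2},{"x": -0.052,"y": -0.097,"z": 0.007,"twist": 2},{"x": -0.052,"y": -0.097,"z": 0.007,"twist": 2}])

```text
time: 17.2
tool_pos: [436.1, 139.1, 99.4]
tcp_rot: [3.142, -0.0, -0.395]
contact_force: [0.2, 0.5, -0.5]
grip_width: 53.4
finger_force: 0.0
```

```bash
python3 go.py 435.3 142.1 29 -22.6
```

```text
t 17.2 pos [436.1 139.1  99.4] yaw -22.7 j6 2.11
d [-0.002  -0.0025  0.0704] twist -0.1
```

Call:
play_rows(commands=[{"x": -0.002,"y": -0.0025,"z": 0.03,"twist": 0},{"x": -0.002,"y": -0.0025,"z": 0.055,"twist": 0},{"x": -0.002,"y": -0.0025,"z": 0.07,"twist": 0},{"x": -0.002,"y": -0.0025,"z": 0.07,"twist": 0},{"x": -0.002,"y": -0.0025,"z": 0.07,"twist": 0},{"x": -0.002,"y": -0.0025,"z": 0.07,"twist": 0},{"x": -0.002,"y": -0.0025,"z": 0.07,"twist": 0},{"x": -0.002,"y": -0.0025,"z": 0.07,"twist": 0}])

```text
time: 18.0
tool_pos: [435.4, 143.0, 30.0]
tcp_rot: [-3.141, -0.001, -0.394]
contact_force: [-0.1, -0.2, -0.9]
grip_width: 53.4
finger_force: 0.0
```

Call:
play_rows(commands=[{"x": 0,"y": 0,"z": 0,"twist": 0},{"x": 0,"y": 0,"z": 0,"twist": 0},{"x": 0,"y": 0,"z": 0,"twist": 0},{"x": 0,"y": 0,"z": 0,"twist": 0},{"x": 0,"y": 0,"z": 0,"twist": 0},{"x": 0,"y": 0,"z": -0.02,"twist": 0},{"x": 0,"y": 0,"z": -0.05,"twist": 0},{"x": 0,"y": 0,"z": -0.09,"twist": 0}], jaw=1)

```text
time: 18.8
tool_pos: [433.8, 142.8, 119.2]
tcp_rot: [3.139, 0.003, -0.394]
contact_force: [1.1, 0.6, 0.3]
grip_width: 24.0
finger_force: 30.0
```

```bash
python3 go.py 500.4 376.6 125 -16.7
```

```text
t 18.8 pos [433.8 142.8 119.2] yaw -22.6 j6 2.11
d [-0.0283 -0.2414 -0.0062] twist -5.9
```

Call:
play_rows(commands=[{"x": -0.004,"y": -0.035,"z": -0.003,"twist": -1},{"x": -0.009,"y": -0.077,"z": -0.006,"twist": -2},{"x": -0.014,"y": -0.12,"z": -0.006,"twist": -3},{"x": -0.019,"y": -0.163,"z": -0.006,"twist": -4},{"x": -0.024,"y": -0.205,"z": -0.006,"twist": -5},{"x": -0.028,"y": -0.2414,"z": -0.006,"twist": -5.9},{"x": -0.028,"y": -0.2414,"z": -0.006,"twist": -5.9},{"x": -0.028,"y": -0.2414,"z": -0.006,"twist": -5.9}])

```text
time: 19.6
tool_pos: [501.1, 376.8, 124.4]
tcp_rot: [3.14, 0.001, -0.289]
contact_force: [0.4, 0.3, -0.6]
grip_width: 24.2
finger_force: 30.0
```

```bash
python3 go.py 500.4 376.6 45.5 -16.7; python3 cap.py w7
```

```text
t 19.6 pos [501.1 376.8 124.4] yaw -16.6 j6 2.38
d [-0.0005  0.0003  0.0789] twist 0.1
```

View pics/w7.png

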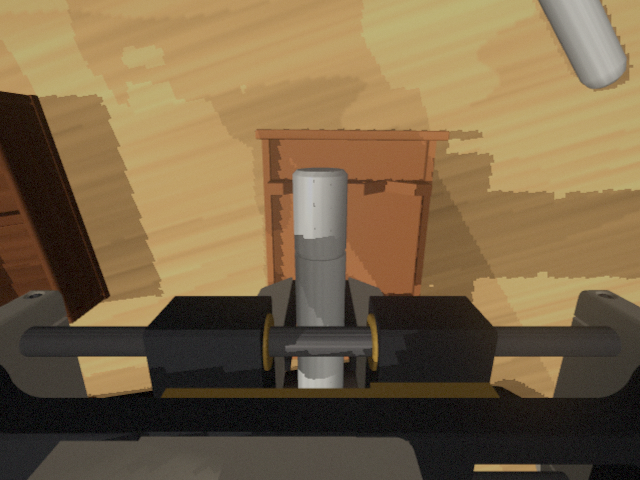

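```bash
python3 end.py w7 172 256 130 448 132
```

```text
width 122.1 yaw -17.1 centre [493.9 359. ] left bay [502.1 385.8] right [485.6 332.3]
```

Call:
play_rows(commands=[{"x": -0.001,"y": -0.007,"z": 0.02,"twist": 0.3},{"x": -0.001,"y": -0.007,"z": 0.043,"twist": 0.3},{"x": -0.001,"y": -0.007,"z": 0.058,"twist": 0.3},{"x": -0.001,"y": -0.007,"z": 0.067,"twist": 0.3},{"x": -0.001,"y": -0.007,"z": 0.073,"twist": 0.3},{"x": -0.001,"y": -0.007,"z": 0.077,"twist": 0.3},{"x": -0.001,"y": -0.007,"z": 0.078,"twist": 0.3},{"x": -0.001,"y": -0.007,"z": 0.078,"twist": 0.3}])

```text
time: 20.45
tool_pos: [503.0, 383.8, 47.8]
tcp_rot: [-3.141, -0.001, -0.296]
contact_force: [-0.4, -0.5, 0.5]
grip_width: 24.2
finger_force: 30.0
```

Call:
play_rows(commands=[{"x": 0,"y": 0,"z": 0.002,"twist": 0},{"x": 0,"y": 0,"z": 0.002,"twist": 0},{"x": 0,"y": 0,"z": 0.002,"twist": 0},{"x": 0,"y": 0,"z": 0.002,"twist": 0},{"x": 0,"y": 0,"z": -0.005,"twist": 0},{"x": 0,"y": 0,"z": -0.025,"twist": 0},{"x": 0,"y": 0,"z": -0.055,"twist": 0},{"x": 0,"y": 0,"z": -0.085,"twist": 0}], jaw=0.54)

```text
time: 21.25
tool_pos: [502.6, 383.6, 133.6]
tcp_rot: [3.141, 0.0, -0.296]
contact_force: [0.1, 0.2, -0.3]
grip_width: 42.4
finger_force: 0.0
```

```bash
python3 go.py 622 185.5 100 20.6; python3 cap.py w8
```

```text
t 21.25 pos [502.6 383.6 133.6] yaw -17.0 j6 2.4
d [0.172  0.1546 0.0336] twist -37.6
```

View pics/w8.png

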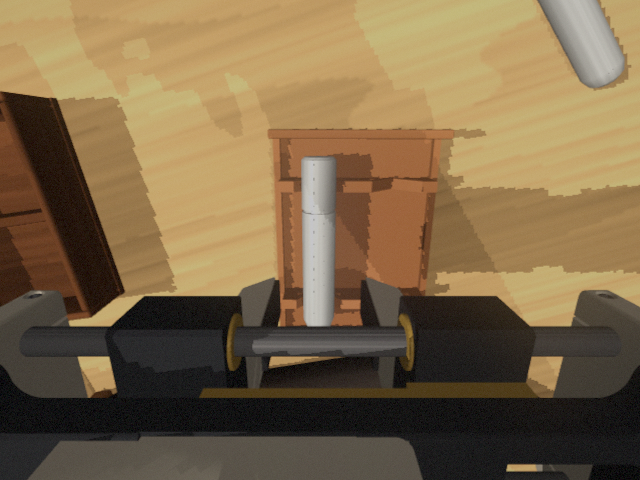

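Call:
play_rows(commands=[{"x": 0.026,"y": 0.023,"z": 0.005,"twist": -6},{"x": 0.056,"y": 0.05,"z": 0.01,"twist": -12},{"x": 0.088,"y": 0.079,"z": 0.015,"twist": -19},{"x": 0.12,"y": 0.108,"z": 0.02,"twist": -26},{"x": 0.15,"y": 0.135,"z": 0.025,"twist": -32},{"x": 0.172,"y": 0.1545,"z": 0.033,"twist": -37.6},{"x": 0.172,"y": 0.1545,"z": 0.033,"twist": -37.6},{"x": 0.172,"y": 0.1545,"z": 0.033,"twist": -37.6}], jaw=0.42)

```text
time: 22.1
tool_pos: [622.3, 185.3, 99.4]
tcp_rot: [-3.141, 0.0, 0.357]
contact_force: [0.7, 0.5, 0.4]
grip_width: 53.3
finger_force: 0.0
```

```bash
python3 end.py w8 172 268 130 453 131; python3 go.py 622 185.5 29 20.6
```

```text
width 122.4 yaw -17.2 centre [493.8 359.2] left bay [502.1 386. ] right [485.5 332.5]
t 22.1 pos [622.3 185.3  99.4] yaw 20.5 j6 1.38
d [-0.0002 -0.0003  0.0704] twist -0.1
```

Call:
play_rows(commands=[{"x": 0,"y": 0,"z": 0.03,"twist": 0},{"x": 0,"y": 0,"z": 0.055,"twist": 0},{"x": 0,"y": 0,"z": 0.07,"twist": 0},{"x": 0,"y": 0,"z": 0.07,"twist": 0},{"x": 0,"y": 0,"z": 0.07,"twist": 0},{"x": 0,"y": 0,"z": 0.07,"twist": 0},{"x": 0,"y": 0,"z": 0.07,"twist": 0},{"x": 0,"y": 0,"z": 0.07,"twist": 0}])

```text
time: 22.9
tool_pos: [622.7, 185.8, 30.3]
tcp_rot: [3.141, -0.002, 0.36]
contact_force: [-0.0, 0.4, 0.6]
grip_width: 53.6
finger_force: 0.0
```

Call:
play_rows(commands=[{"x": 0,"y": 0,"z": 0,"twist": 0},{"x": 0,"y": 0,"z": 0,"twist": 0},{"x": 0,"y": 0,"z": 0,"twist": 0},{"x": 0,"y": 0,"z": 0,"twist": 0},{"x": 0,"y": 0,"z": 0,"twist": 0},{"x": 0,"y": 0,"z": -0.02,"twist": 0},{"x": 0,"y": 0,"z": -0.05,"twist": 0},{"x": 0,"y": 0,"z": -0.09,"twist": 0}], jaw=1)

```text
time: 23.7
tool_pos: [621.0, 185.5, 118.4]
tcp_rot: [-3.141, 0.004, 0.36]
contact_force: [1.4, 0.1, 0.6]
grip_width: 24.2
finger_force: 29.9
```

```bash
python3 go.py 486.5 331.2 125 -17
```

```text
t 23.7 pos [621.  185.5 118.4] yaw 20.6 j6 1.38
d [-0.0745 -0.1838 -0.0062] twist 37.6
```

Call:
play_rows(commands=[{"x": -0.01,"y": -0.026,"z": -0.006,"twist": 6},{"x": -0.022,"y": -0.055,"z": -0.006,"twist": 12},{"x": -0.036,"y": -0.09,"z": -0.006,"twist": 19},{"x": -0.05,"y": -0.125,"z": -0.006,"twist": 26},{"x": -0.063,"y": -0.157,"z": -0.006,"twist": 32},{"x": -0.075,"y": -0.184,"z": -0.006,"twist": 37.6},{"x": -0.075,"y": -0.184,"z": -0.006,"twist": 37.6},{"x": -0.075,"y": -0.184,"z": -0.006,"twist": 37.6}])

```text
time: 24.5
tool_pos: [487.0, 331.8, 125.5]
tcp_rot: [3.141, -0.0, -0.293]
contact_force: [0.5, -0.1, 0.3]
grip_width: 24.3
finger_force: 29.9
```

```bash
python3 go.py 486.5 331.2 45.5 -17
```

```text
t 24.5 pos [487.  331.8 125.5] yaw -16.8 j6 2.33
d [-0.0004  0.0007  0.08  ] twist 0.2
```

Call:
play_rows(commands=[{"x": 0,"y": 0,"z": 0.02,"twist": 0.2},{"x": 0,"y": 0,"z": 0.043,"twist": 0.2},{"x": 0,"y": 0,"z": 0.058,"twist": 0.2},{"x": 0,"y": 0,"z": 0.068,"twist": 0.2},{"x": 0,"y": 0,"z": 0.074,"twist": 0.2},{"x": 0,"y": 0,"z": 0.078,"twist": 0.2},{"x": 0,"y": 0,"z": 0.079,"twist": 0.2},{"x": 0,"y": 0,"z": 0.079,"twist": 0.2}])

```text
time: 25.3
tool_pos: [487.5, 331.5, 46.8]
tcp_rot: [-3.141, -0.001, -0.299]
contact_force: [-0.9, 0.4, 0.0]
grip_width: 24.3
finger_force: 29.9
```

Call:
play_rows(commands=[{"x": 0,"y": 0,"z": 0.001,"twist": 0},{"x": 0,"y": 0,"z": 0.001,"twist": 0},{"x": 0,"y": 0,"z": 0.001,"twist": 0},{"x": 0,"y": 0,"z": 0.001,"twist": 0},{"x": 0,"y": 0,"z": -0.005,"twist": 0},{"x": 0,"y": 0,"z": -0.025,"twist": 0},{"x": 0,"y": 0,"z": -0.055,"twist": 0},{"x": 0,"y": 0,"z": -0.085,"twist": 0}], jaw=0.56)

```text
time: 26.1
tool_pos: [487.0, 331.4, 132.5]
tcp_rot: [3.141, 0.0, -0.299]
contact_force: [0.6, 0.4, 0.1]
grip_width: 40.4
finger_force: 0.0
```

Call:
play_rows(commands=[{"x": 0,"y": 0,"z": -0.04,"twist": 0},{"x": 0,"y": 0.03,"z": -0.08,"twist": 0},{"x": 0,"y": 0.08,"z": -0.1,"twist": 0},{"x": -0.03,"y": 0.12,"z": -0.12,"twist": 0},{"x": -0.06,"y": 0.16,"z": -0.12,"twist": 0},{"x": -0.06,"y": 0.19,"z": -0.12,"twist": 0},{"x": -0.06,"y": 0.2,"z": -0.12,"twist": 0},{"x": -0.06,"y": 0.2,"z": -0.12,"twist": 0}])

```text
time: 26.9
tool_pos: [371.0, 157.4, 252.2]
tcp_rot: [-3.141, -0.002, -0.301]
contact_force: [0.6, -0.5, 0.1]
grip_width: 40.5
finger_force: 0.0
```

```bash
python3 - <<'E'
from plant import bot
import cv2,numpy as np
a=bot.capture("top")["pixels"][95:295,110:560,::-1]; a=cv2.resize(a,None,fx=1.77,fy=1.6,interpolation=2)
cv2.imwrite("pics/t9.png",a)
cv2.imwrite("pics/s9.png",bot.capture("scene")["pixels"][:,:,::-1])
E
```

```text
(no output)
```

View pics/s9.png

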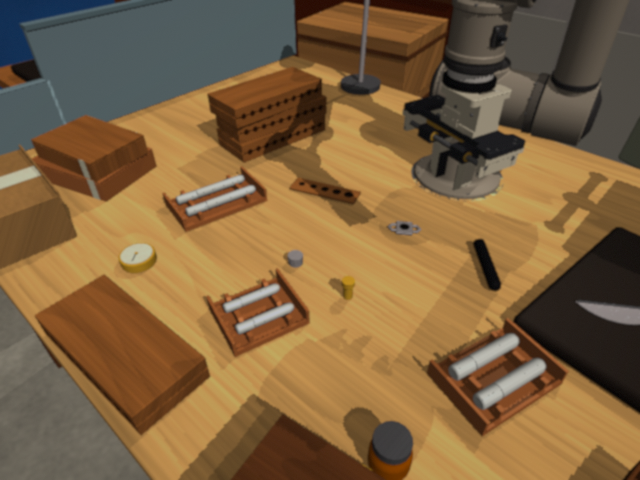

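View pics/t9.png

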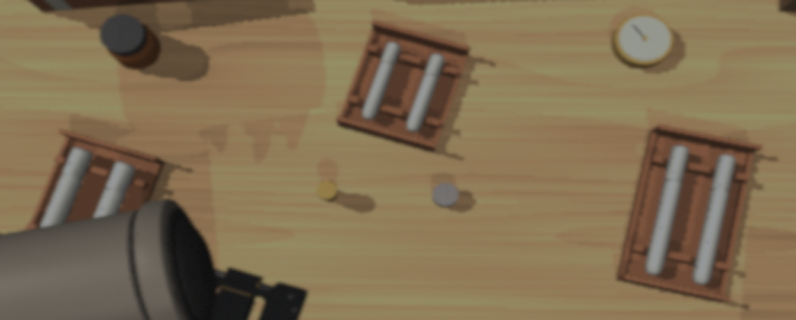

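All six tubes lie parallel and centred in their bays (short at 380,80 / 425,92; long at 667,210 / 714,218; robusto at 65,187 / 113,190). The arm is clear of everything, so I am handing in.

```bash
python3 -c "
from plant import bot
print(bot.close_job())"
```

```text
the job is handed in; nothing more can be done
None
```

All five loose tubes are laid in free bays of the trays made to their length, the packed long tube was left where it was, and the job is handed in at about 27 s of the 109 s; the verdict was not reported, but the final pictures show every tube lying in its bay.

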